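Reset the lamp dimmer, fit its knob and keep it pressed in

TASK

Press the red reset plunger on the blue lamp dimmer down to its stop and let it come back up, then take the black knob from the yellow tray, turn it so its flat matches the flat of the dimmer's D-shaped shaft, push it fully home on the shaft and press on until the shaft is down at its stop. Finish while still holding the knob pressed in: do not let go at the end. Leave everything else lying where it is.

Things in the scene. Friction and masses are not known exactly. Their poses are not given: they have to be found in the camera images.
- dimmer: Blue lamp dimmer box, 120 (x) by 200 (y) by 55 mm high, fixed to the sill (its place and yaw differ from start to start). Origin at the centre of its underside, z up. In its frame the D-shaft's axis stands at (0, -55 mm), the red plunger's axis at (0, +55 mm), both on its flat top.
- shaft_seat (a point): On the axis of the upright steel D-shaft, on top of its collar (diameter 20 mm, 3 mm thick), where the seated knob's underside rests; 9 mm above the box top with the shaft up. Moves and turns with the shaft: z up, +x points out through the shaft's flat. Shaft diameter 12 mm, flat 2 mm from the axis.
- shaft_tip (a point): Top end of the D-shaft, 15 mm above shaft_seat, same axes. The uppermost 6 mm taper to a tip of diameter 6.4 mm with the flat 0.8 mm from the axis.
- shaft (a joint): How far the shaft is pushed down, m: 0 up, 0.005 at its stop. A spring holds it up: 4 N to start it, 8 N at the stop.
- shaft_turn (a joint): Turn of the shaft relative to the box about the upright axis, rad, counter-clockwise from above positive; at 0 the shaft's flat faces the box's +x. Stiff to turn (0.05 N m); it need not be turned and may end at any angle.
- knob_center (a point): Centre (half-way up, on the axis) of the loose black round plastic knob, diameter 36 mm, 32 mm high, about 35 g, standing upright in any one of the three tray compartments. z up; +x is the way its white line points, from the middle of its top to the rim and down its side. Seated, this point is 16 mm above shaft_seat.
- knob_bore (a point): Mouth of the knob's bore, centre of its underside, 16 mm below knob_center, same axes. The bore is D-shaped, 18 mm deep, 14.4 mm across, its flat 3 mm from the axis on the white line's side (about 1 mm of clearance on the shaft). To fit, the white line and the shaft's flat must face the same way.
- plunger_top (a point): Centre of the top face of the red plunger head (diameter 28 mm, 8 mm thick), 26 mm above the box top when up; moves with it, z up.
- plunger (a joint): How far the reset plunger is pressed down, m: 0 up, 0.008 at its stop. Springs back when let go: 4 N to start it, 8 N at the stop.
- tray: Yellow plastic tray, fixed, 75 (x) by 209 (y) mm, 10 mm high, walls and floor 4 mm, three equal compartments about 67 by 64 mm in a row along its y. Origin at the centre of its underside. Besides the knob it holds a brass spacer and a steel nut, each 8 mm high, one thing to a compartment.
- spacer_c (a point): Centre of the loose brass spacer ring in the tray, diameter 26 mm, 8 mm high: leave alone.
- nut_c (a point): Centre of the loose steel hexagon nut in the tray, 22 mm across, 8 mm high: leave alone.
- phone_frame: Loose grey phone frame lying on the sill nearest the robot, 74 by 150 by 8 mm, origin at the centre of its underside: leave alone.
- magnifier: Loose glass magnifier lying on the sill beyond the dimmer and tray, rim diameter 80 mm, handle to 115 mm along its +y, 10 mm high, origin under the lens centre: leave alone.
- screwdriver: Loose steel screwdriver lying beyond the dimmer and tray, 180 mm long along its x, 26 mm thick handle, origin under its middle: leave alone.
There are look-alikes about, which are no part of the job. Leave any turquoise look-alike of the dimmer alone. Of the things that look like the part that bears knob_center, the smaller one is meant.

How it is judged (in metres and radians):
On the way, in this order (a step that is already met when the one before it is completed fails the run):
1. the red plunger is pressed down to its stop (value of joint plunger above 0.007 m), for 0.1 s.
2. the plunger is let up again (value of joint plunger below 0.002 m), for 0.1 s.
3. the knob is home on the D-shaft, matched to its flat (z of knob_center in the frame of shaft_seat below 0.0185 m and horizontal distance between knob_center and shaft_seat below 0.003 m and angle between the x axis of knob_center and the x axis of shaft_seat, either way round below 0.3 rad), for 0.1 s.
At the end, for the whole second after the job is handed in: Robot still presses the knob (over 2 N); knob upright on the D-shaft, within 2.5 mm of its collar, 3 mm of the axis, 17 degrees of the flat; shaft down 3.5 of its 5 mm or more; plunger up again; spacer, nut, phone frame, magnifier and screwdriver within 25 mm of their starts (all of step 3 and value of joint shaft above 0.0035 m and z of knob_center in the frame of shaft_seat above 0.013 m and angle between knob_center's own z axis and vertical below 0.12 rad and contact force between any of the fingers, the arm and knob above 2 N and value of joint plunger below 0.002 m and distance of each of spacer_c, nut_c, phone_frame, magnifier, screwdriver from where it was at the start of the episode below 0.025 m); the arm keeps its last pose, push and grip.
It fails at once if another thing on the sill is pushed away by more than 25 mm (distance of any of spacer_c, nut_c, phone_frame, magnifier, screwdriver from where it was at the start of the episode above 0.025 m).
It also fails if it takes over 48 s, if anything falls off the work surface, if the arm or the gripper's body presses on something with over 40 N, if the wrist force passes 120 N, or if a joint passes its speed limit or range.

ROBOT

A 6-joint arm with a two-finger parallel gripper is mounted at the origin on the work surface. World frame = base frame: x ahead of the robot, y to its left, z up, the work surface at z = 0. Lengths are in m, angles in degrees, forces in N, time in s.
With the tool pointing down it reaches from about 0.275 to 0.85 m from the base axis. Payload 5.2 kg.
Tool frame: the origin (TCP) lies midway between the tips of the shut fingers; the grasp point (between the pads) lies 19 mm behind it; z points along the fingers, y is the line along which they close (so a half turn about z gives the same grasp; the last joint's range is limited). The gripper opens to 85 mm and grips with 20 to 120 N. Pads are 22 mm wide; open, the fingers measure 114 mm over their backs; the gripper's body (76 mm by 85 mm) begins 54 mm behind the grasp point. The pads swing forward as they close: fully open they stand 13 mm farther back than shut.
Start: joints at [-76.02, 14.817, 87.949, -0, 77.235, -11.62], TCP at [0.238, -0.496, 0.231] pointing down, gripper open.
Joint ranges: [-179.93, 179.93], [-52.35, 119.4], [10.71, 147.94], [-69.91, 249.91], [12.55, 155.21], [-178.61, 178.61]. Speed limits (degrees/s): [147.25, 147.25, 180, 180, 180, 180].

INTERFACE

Orientations are given as a 3x3 rotation matrix whose columns are the frame's x, y, z axes.
In Python, from bench import env, eyes gives the robot as it stands. The module is installed in compiled form; this text tells all that it offers.
- The arm moves only by the shell command python3 -m pendant 'ROWS' [OPENING] [FORCE]. ROWS is JSON, a list of rows, each a list of 6 numbers: the shift along the tool's x, y, z in m, then the turn, a rotation vector about the tool's x, y, z in rad. In form: [[dx, dy, dz, rx, ry, rz], ...]. A call has 1 to 10 rows; each row shifts and turns the commanded pose from where the row before left it, along the tool's axes as they then stand; what a row does not reach is not made up. A row lasts 1/10 s, in which the tool goes at most 50 mm and 8.59 degrees, less where a joint would pass 70% of its speed; a pose out of reach is approached as far as the arm can. A call is refused whole if a number of a shift passes 0.05 or a number of a turn 0.15, either way. A call with a gripper value outside its range is refused whole. OPENING is the closure in counts, from 0 (fully open) to 255 (shut), set as the call begins (- or left out, the last holds). The fingers move at their own pace and stop on an object; FORCE is the grip in N (left out, the last holds). Time passes only in rows, so rows that do not move let the fingers close. It gives the time, the measured TCP pose, the force, the opening and the grip force at its end, in the units of the state.
- env.read_state(): the state, without advancing time (a new reading comes with each control period).
- eyes.read_camera(name): name is "scene" or "top" or "wrist"; returns (picture, depth): 420x560x3 uint8, blue, green, red; 420x560 float32, m along the optical axis (not along the pixel's ray), 0 where there is no reading.
- eyes.calibration(name): a dict with "K" (3x3 intrinsics, pixels), "k1" (the pictures are not rectified: a ray, as slopes to the right and down, at radius r is drawn at 1 + k1 r^2 times it, then the intrinsics apply), "R" (3x3) and "t" (3): a world point X has camera coordinates R X + t. Camera axes: x right, y down, z forward; pixel columns grow to the right and rows downward; lengths in m; the calibration is good to about 2 mm. A picture is of the moment at which its call begins: read the wrist's pose just before it. calibration takes no time and is no camera call; for the wrist camera it gives the pose at the moment of the call.
- env.finish_job(): hands the job in; it is judged then, once.
The state is a dict: "time_s": time; "joint_positions": joint angles; "qvel": joint speeds; "joint_efforts": joint torques, N m; "ee_pos": TCP position; "tool_rot": TCP orientation; "ft_force": force on the tool from outside, world axes, zero at the start; "moment": the same for the moment, N m; "finger_gap": finger opening in m; "finger_force": force on a finger pad.
Only numpy, scipy, OpenCV 4.12 (cv2) and the standard library are available. Lean on these libraries where they do the work, as an engineer would, in place of code of your own. Each camera call takes 0.05 s, during which the arm holds its last target. There are 200 camera calls.

## Working session

There is one attempt and no reset: what is moved stays moved. The work goes in short steps, Python scripts to look and compute and a shell command to move; the robot and the scene stay as the last step left them, time stands still between calls to the robot, and variables do not carry over. Pictures are saved under pics/ and viewed, at most 10 in all, crops included, and the job is handed in when it is done.

```bash
mkdir -p pics; cat > h.py <<'E'
import numpy as np, cv2
from bench import env, eyes
def grab(n):
    c=eyes.calibration(n); p,d=eyes.read_camera(n); return p,d,c
def ray(c,u,v):
    K=np.array(c["K"]);x=(u-K[0,2])/K[0,0];y=(v-K[1,2])/K[1,1]
    a,b=x,y
    for _ in range(20):
        f=1+c["k1"]*(a*a+b*b);a,b=x/f,y/f
    R=np.array(c["R"]);t=np.array(c["t"])
    return -R.T@t, R.T@np.array([a,b,1.])
def onplane(c,u,v,z):
    o,d=ray(c,u,v); return o+d*(z-o[2])/d[2]
def bydepth(c,d,u,v):
    o,r=ray(c,u,v); return o+r*d[int(round(v)),int(round(u))]
E
python3 - <<'E'
from h import *
for n in("scene","top"):
    p,d,c=grab(n);cv2.imwrite(f"pics/{n}0.png",p);np.savez(f"{n}0.npz",p=p,d=d)
    print(n,np.round(ray(c,280,210),3),c["K"][0][0] if 1 else 0,c["k1"])
s=env.read_state();print(s["time_s"],s["ee_pos"],s["ft_force"],s["finger_gap"])
E
```

```text
scene [[ 1.297 -0.252  0.819]
 [-0.705  0.238 -0.669]] 531.0814039828417 0.06717250024539959
top [[ 0.377 -0.014  0.914]
 [ 0.182  0.028 -0.983]] 406.0886748178828 0.005711314160967634
0.1 [ 0.23754381 -0.49551374  0.23052922] [-0.20024024 -0.22576604  0.04469179] 0.08521917655595046
```

View pics/top0.png

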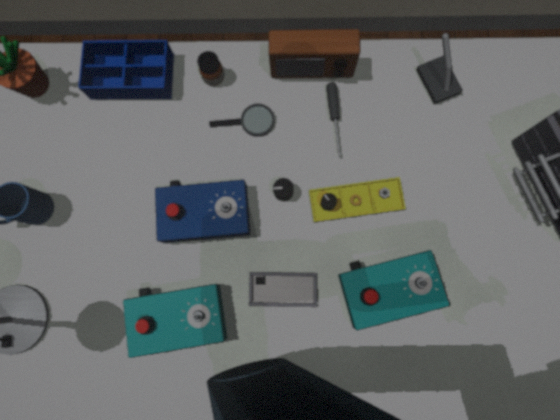

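View pics/scene0.png

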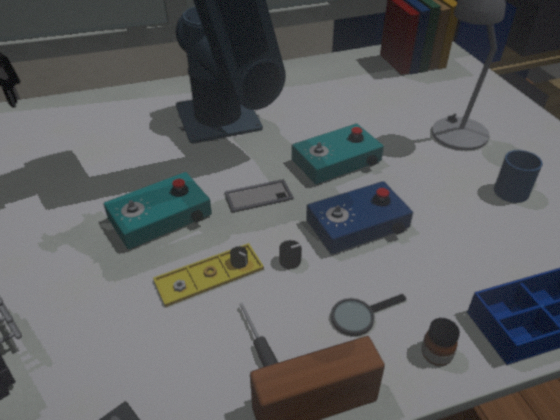

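Top view: the blue dimmer is at (202,210), with its plunger at (174,211) and shaft at (226,208). Turquoise decoys are at (173,320) and (394,290). There are two black knobs: (330,202) in the tray's left compartment, and (284,189) loose on the sill. The one in the tray fits the description. I'll confirm its size in a crop.

```bash
python3 - <<'E'
from h import *
z=np.load("top0.npz");p=z["p"];d=z["d"];c=eyes.calibration("top")
hsv=cv2.cvtColor(p,cv2.COLOR_BGR2HSV)
def blobs(m,box,zh,mina=20):
    x0,y0,x1,y1=box;mm=np.zeros_like(m);mm[y0:y1,x0:x1]=m[y0:y1,x0:x1]
    n,l,s,ce=cv2.connectedComponentsWithStats(mm)
    for i in range(1,n):
        if s[i,4]>mina: print(s[i],ce[i].round(1),onplane(c,*ce[i],zh).round(4))
H,S,V=cv2.split(hsv)
red=(((H<8)|(H>172))&(S>130)&(V>80)).astype(np.uint8)
print("plunger");blobs(red,(150,175,255,245),.081)
dark=(V<60).astype(np.uint8)
print("knobs");blobs(dark,(265,170,345,216),.036)
blue=((H>105)&(H<125)&(S>120)).astype(np.uint8);blue[:,:150]=0;blue[:,255:]=0;blue[:175]=0;blue[245:]=0
cn=max(cv2.findContours(blue,0,2)[0],key=cv2.contourArea);print("box",cv2.minAreaRect(cn))
for u,v in((174,211),(226,208),(240,190),(330,202),(284,189)):print(u,v,bydepth(c,d,u,v).round(3))
print("shaft",onplane(c,226,208,.079))
a=cv2.resize(p[170:245,150:255],None,fx=7,fy=7,interpolation=2)[:, :]
b=cv2.resize(p[170:230,265:350],None,fx=7,fy=7,interpolation=2)
b=cv2.convertScaleAbs(b,alpha=1.8)
o=np.zeros((600,800,3),np.uint8);o[:300,:]=0
a=cv2.resize(a,(400,286));o[:286,:400]=a;o[:286,400:]=cv2.resize(b,(400,286))
q=np.load("scene0.npz")["p"];e=cv2.resize(cv2.convertScaleAbs(q[180:290,220:420],alpha=1.5),(571,314),interpolation=2)
o[286:,:571]=e;cv2.imwrite("pics/crop1.png",o)
E
```

```text
plunger
[166 204  13  12 120] [172.1 209.6] [0.5318 0.2372 0.081 ]
knobs
[274 179  20  22 311] [283.9 189.5] [0.5859 0.0032 0.036 ]
[321 194  16  16 173] [328.8 202.1] [ 0.5573 -0.0957  0.036 ]
box ((201.09255981445312, 210.14114379882812), (53.85029983520508, 90.5676498413086), 85.36454010009766)
174 211 [0.529 0.234 0.079]
226 208 [0.538 0.125 0.069]
240 190 [0.581 0.099 0.053]
330 202 [ 0.558 -0.098  0.036]
284 189 [0.586 0.003 0.042]
shaft [0.53568496 0.1238588  0.079     ]
```

View pics/crop1.png

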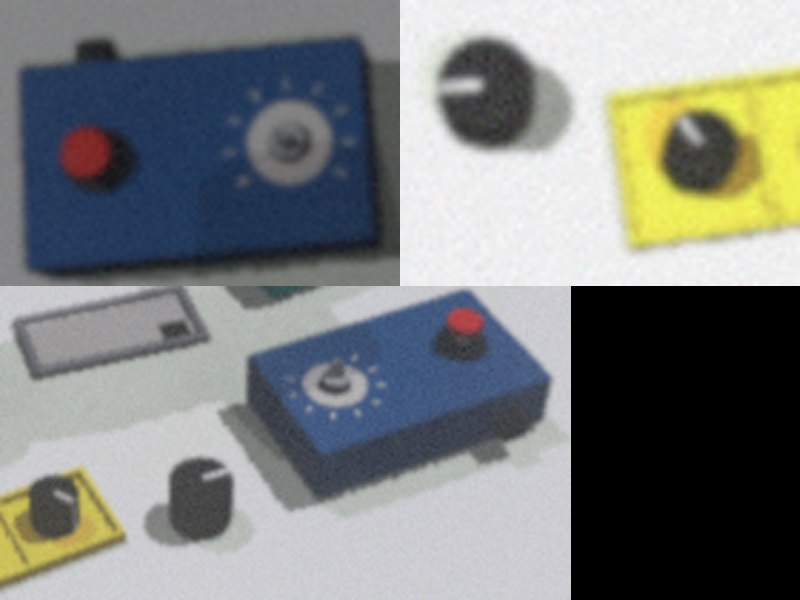

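The crop shows the tray knob is clearly the smaller of the two. Its white line points up and to the left. Next I'll go over the dimmer, closing the fingers on the way.

```bash
python3 - <<'E'
from h import *
s=env.read_state();R=np.array(s["tool_rot"]);print(R.round(4))
c=eyes.calibration("wrist");o,d=ray(c,280,210);print("cam",R.T@(o-s["ee_pos"]),R.T@d, c["K"][0])
for P in ([.40,.05,.231],[.47,.18,.231]):print(R.T@(np.array(P)-s["ee_pos"]))
E
```

```text
[[ 9.018e-01  4.321e-01 -4.000e-04]
 [ 4.321e-01 -9.018e-01  1.700e-03]
 [ 3.000e-04 -1.700e-03 -1.000e+00]]
cam [ 0.07610948  0.00140326 -0.14193197] [-0.28612968 -0.00485428  0.95833336] [327.18634506   0.         281.43793964]
[ 3.82227714e-01 -4.21757400e-01  3.73949276e-04]
[ 0.50152932 -0.50874644  0.00056196]
```

```bash
python3 -m pendant '[[0.034,-0.035,0,0,0,0],[0.034,-0.035,0,0,0,0],[0.034,-0.035,0,0,0,0],[0.034,-0.035,0,0,0,0],[0.034,-0.035,0,0,0,0],[0.034,-0.035,0,0,0,0],[0.034,-0.035,0,0,0,0],[0.034,-0.035,0,0,0,0],[0.034,-0.035,0,0,0,0],[0.034,-0.035,0,0,0,0]]' 255 40
python3 -m pendant '[[0.034,-0.035,0,0,0,0],[0.034,-0.035,0,0,0,0],[0.034,-0.035,0,0,0,0],[0.034,-0.035,0,0,0,0],[0,0,0,0,0,0],[0,0,0,0,0,0]]'
python3 - <<'E'
from h import *
p,d,c=grab("wrist");cv2.imwrite("pics/w1.png",cv2.convertScaleAbs(p,alpha=1.3))
np.savez("w1.npz",p=p,d=d,**{k:np.array(c[k]) for k in c})
s=env.read_state();print(s["time_s"],s["ee_pos"],s["ft_force"],s["finger_gap"],s["joint_positions"])
H,S,V=cv2.split(cv2.cvtColor(p,cv2.COLOR_BGR2HSV))
red=(((H<8)|(H>172))&(S>130)&(V>60)).astype(np.uint8)
n,l,st,ce=cv2.connectedComponentsWithStats(red)
for i in range(1,n):
    if st[i,4]>60: print(st[i],ce[i],onplane(c,*ce[i],.081).round(4))
E
```

```text
time_s: 1.1
ee_pos: [0.3931, -0.0315, 0.2313]
tool_rot: [[0.902, 0.432, 0.0], [0.432, -0.902, -0.0], [0.0, 0.0, -1.0]]
ft_force: [0.7, -0.4, -0.0]
finger_gap: -0.0
finger_force: 0.0
time_s: 1.7
ee_pos: [0.4546, 0.1525, 0.2306]
tool_rot: [[0.9, 0.435, -0.002], [0.435, -0.9, -0.001], [-0.002, -0.0, -1.0]]
ft_force: [-0.2, 0.1, 1.1]
finger_gap: 0.0004
finger_force: 0.0
1.75 [0.45460785 0.1513747  0.23074729] [-0.08472705 -0.95138743  0.13019464] 0.00014105114105418453 [ 5.07310250e+00  7.54673659e+00  9.71849361e+01 -3.64051898e-02
  7.53595477e+01  6.94105234e+01]
[211  56  33  35 913] [226.91894852  72.95728368] [0.5318 0.2382 0.081 ]
[ 79 267  27  26 499] [ 91.57915832 279.95390782] [0.2959 0.2867 0.081 ]
```

View pics/w1.png

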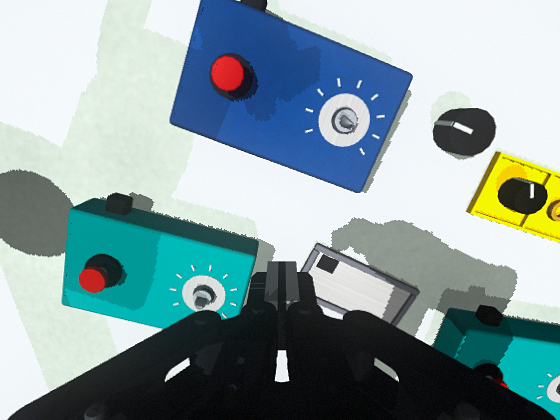

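Wrist view: plunger at (227,73) → (0.532, 0.238), which agrees with the top view. The shaft is at about (345,121) and the tray knob at (522,195). Next I press the plunger.

```bash
python3 -m pendant '[[0.036,-0.015,0.02,0,0,0],[0.036,-0.015,0.03,0,0,0],[0.035,-0.015,0.03,0,0,0],[0,0,0.045,0,0,0],[0,0,0.015,0,0,0],[0,0,0,0,0,0]]'
python3 -m pendant '[[0,0,0.009,0,0,0],[0,0,0.005,0,0,0],[0,0,0.004,0,0,0],[0,0,0,0,0,0],[0,0,0,0,0,0]]'
```

```text
time_s: 2.35
ee_pos: [0.5301, 0.2358, 0.0881]
tool_rot: [[0.903, 0.43, -0.007], [0.43, -0.903, -0.002], [-0.007, -0.001, -1.0]]
ft_force: [0.2, 0.0, -0.2]
finger_gap: 0.0001
finger_force: 0.0
time_s: 2.85
ee_pos: [0.5336, 0.2374, 0.0754]
tool_rot: [[0.902, 0.432, 0.004], [0.432, -0.902, -0.001], [0.003, 0.002, -1.0]]
ft_force: [-0.2, -4.2, 5.9]
finger_gap: -0.0002
finger_force: 3.3
```

```bash
python3 -m pendant '[[0,0,0.003,0,0,0],[0,0,0.002,0,0,0],[0,0,0,0,0,0],[0,0,0,0,0,0]]'
```

```text
time_s: 3.25
ee_pos: [0.5339, 0.2375, 0.0729]
tool_rot: [[0.902, 0.432, 0.005], [0.432, -0.902, -0.001], [0.004, 0.003, -1.0]]
ft_force: [-6.2, -5.9, 23.2]
finger_gap: 0.0001
finger_force: 11.3
```

```bash
python3 -m pendant '[[0,0,0,0,0,0],[0,0,-0.01,0,0,0],[0,0,-0.03,0,0,0],[0,0,-0.04,0,0,0],[-0.025,0.026,-0.02,0,0,0],[-0.025,0.026,0,0,0,0],[-0.025,0.026,0,0,0,0],[-0.022,0.026,0,0,0,0],[0,0,0,0,0,0],[0,0,0,0,0,0]]' 0
python3 - <<'E'
from h import *
p,d,c=grab("wrist")
np.savez("w2.npz",p=p,d=d,**{k:np.array(c[k]) for k in c})
s=env.read_state();print(s["time_s"],s["ee_pos"],s["ft_force"],s["finger_gap"],np.round(s["joint_positions"],1))
K=np.array(c["K"]);q=np.array(c["R"])@np.array([.5357,.124,.079])+np.array(c["t"]);u=K[0,0]*q[0]/q[2]+K[0,2];v=K[1,1]*q[1]/q[2]+K[1,2];print(u,v)
u,v=int(u),int(v);cv2.imwrite("pics/w2.png",cv2.resize(cv2.convertScaleAbs(p[max(v-35,0):v+35,u-50:u+50],alpha=1.3),(800,560),interpolation=2));print(max(v-35,0),u-50)
E
```

```text
time_s: 4.25
ee_pos: [0.4902, 0.1021, 0.1694]
tool_rot: [[0.903, 0.43, 0.002], [0.43, -0.903, 0.0], [0.002, 0.001, -1.0]]
ft_force: [0.1, -0.4, 1.1]
finger_gap: 0.0853
finger_force: 0.0
4.3 [0.49025426 0.10275699 0.16912897] [-0.1493     -0.80878326 -0.60933815] 0.085345573518308 [-1.  12.7 99.9  0.  67.2 63.5]
279.23913667182006 150.3895249738721
115 229
```

View pics/w2.png

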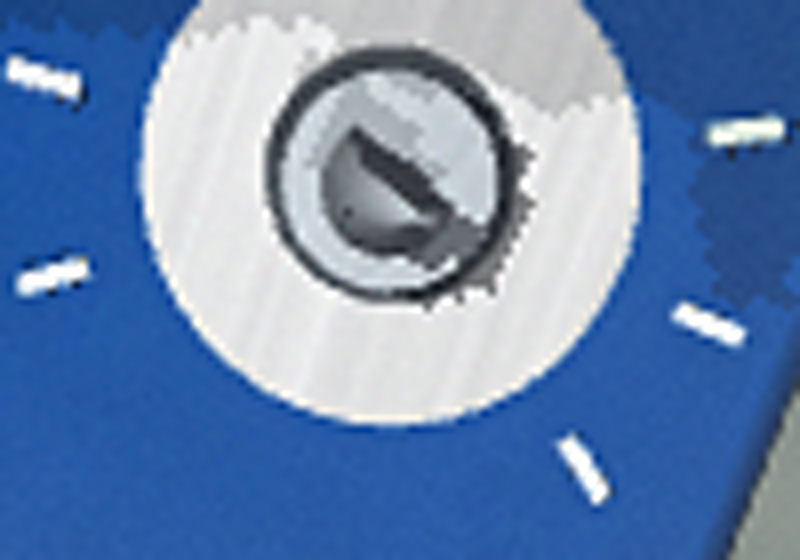

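```bash
cat > m.py <<'E'
from h import *
z=np.load("w2.npz");p=z["p"];c={k:z[k] for k in("K","R","t")};c["k1"]=float(z["k1"])
f=lambda x,y:(229+(x+.5)/8-.5,115+(y+.5)/8-.5)
print("collar",onplane(c,*f(390,178),.064),"dial",onplane(c,*f(391,175),.055))
# dial by mask
H,S,V=cv2.split(cv2.cvtColor(p,cv2.COLOR_BGR2HSV))
m=((S<90)).astype(np.uint8);m=cv2.morphologyEx(m,cv2.MORPH_OPEN,np.ones((3,3)))
n,l,st,ce=cv2.connectedComponentsWithStats(m);i=l[158,262];
cn=max(cv2.findContours((l==i).astype(np.uint8),0,2)[0],key=cv2.contourArea);e=cv2.minEnclosingCircle(cn);el=cv2.fitEllipse(cn);print(st[i],e,el,onplane(c,*el[0],.055))
A=onplane(c,*f(355,130),.075);B=onplane(c,*f(440,212),.075);C=onplane(c,*f(430,120),.075)
w=(B-A)[:2];nn=np.array([-w[1],w[0]]);nn*=np.sign(nn@(C-A)[:2]);print("edge len",np.linalg.norm(w),"flat yaw",np.degrees(np.arctan2(nn[1],nn[0])),A,B)
E
python3 m.py
python3 - <<'E'
from h import *
z=np.load("w1.npz");c={k:z[k] for k in("K","R","t")};c["k1"]=float(z["k1"])
print("knob",onplane(c,521,195,.036)); a=onplane(c,531,181,.036);print(a)
E
```

```text
collar [0.54256133 0.12892252 0.064     ] dial [0.54225211 0.12878868 0.055     ]
[ 247  104   62   64 3139] ((277.3636474609375, 135.5), 32.00038528442383) ((277.3689270019531, 135.586669921875), (61.481807708740234, 63.260562896728516), 179.46206665039062) [0.54280382 0.12910652 0.055     ]
edge len 0.010268641832075284 flat yaw -17.93048643129323 [0.54570158 0.13365014 0.075     ] [0.54254025 0.12388023 0.075     ]
knob [ 0.55943982 -0.08283375  0.036     ]
[ 0.57640087 -0.08290151  0.036     ]
```

Crop: the collar and dial are centred at about full px (277.5,136), so the shaft axis is at (0.5426, 0.129). That is 109.5 mm from the plunger, as it should be. The flat faces up-right, a yaw of about −18°. Now I'll take a close look at the knob.

```bash
python3 -m pendant '[[-0.015,0.0414,0,0,0,0],[-0.015,0.0414,0,0,0,0],[-0.015,0.0414,0.01,0,0,0],[-0.015,0.0414,0.01,0,0,0],[-0.015,0.0414,0,0,0,0],[0,0,0,0,0,0],[0,0,0,0,0,0]]'
python3 - <<'E'
from h import *
p,d,c=grab("wrist");s=env.read_state();print(s["time_s"],s["ee_pos"],s["ft_force"])
np.savez("w3.npz",p=p,d=d,**{k:np.array(c[k]) for k in c})
H,S,V=cv2.split(cv2.cvtColor(p,cv2.COLOR_BGR2HSV))
cv2.imwrite("pics/w3.png",cv2.resize(cv2.convertScaleAbs(p[60:240,160:400],alpha=1.3),(800,600),interpolation=2))
E
```

```text
time_s: 5.0
ee_pos: [0.5121, -0.1164, 0.1481]
tool_rot: [[0.902, 0.431, 0.0], [0.431, -0.902, 0.001], [0.0, -0.001, -1.0]]
ft_force: [-1.3, -0.8, -0.2]
finger_gap: 0.0854
finger_force: 0.0
5.05 [ 0.51183973 -0.11542685  0.14818243] [-0.01155979 -0.16657872 -0.63982556]
```

View pics/w3.png

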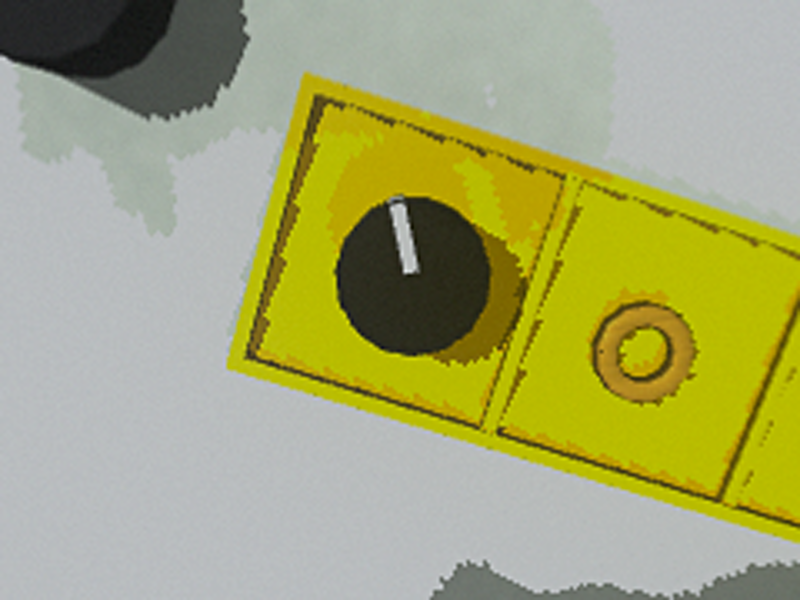

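The tray knob's disc is at crop (413,275). Its white line runs from (410,272) to (397,203). The spacer sits in the next compartment.

```bash
python3 - <<'E'
from h import *
z=np.load("w3.npz");p=z["p"];c={k:z[k] for k in("K","R","t")};c["k1"]=float(z["k1"])
V=p.max(2);m=((V<52)).astype(np.uint8);m[:, :258]=0;m[:,310:]=0;m[:115]=0;m[172:]=0
m=cv2.morphologyEx(m,cv2.MORPH_CLOSE,np.ones((5,5)))
cn=cv2.convexHull(max(cv2.findContours(m,0,2)[0],key=cv2.contourArea));print(cv2.fitEllipse(cn))
f=lambda x,y:(160+(x+.5)/3.333-.5,60+(y+.5)/3.333-.5)
K=onplane(c,*f(413,275),.036);print(K,"diam",np.linalg.norm(onplane(c,*f(337,275),.036)-onplane(c,*f(490,275),.036)))
a=onplane(c,*f(411,272),.036);b=onplane(c,*f(397.5,204),.036);w=b-a;print("yaw",np.degrees(np.arctan2(w[1],w[0])),np.linalg.norm(w),b)
s=env.read_state();R=np.array(s["tool_rot"]);print(R.T@(K-s["ee_pos"]))
E
```

```text
((283.546142578125, 142.54884338378906), (45.74360656738281, 47.00878143310547), 3.689204692840576)
[ 0.56224133 -0.09562268  0.036     ] diam 0.034952792145581967
yaw 37.00281486125097 0.015266933799356418 [ 0.5748432  -0.08573183  0.036     ]
[0.05398665 0.00402547 0.11219029]
```

```bash
python3 -m pendant '[[0.03,0.004,0,0,0,0],[0.024,0,0,0,0,0],[0,0,0.04,0,0,0],[0,0,0.04,0,0,0],[0,0,0.035,0,0,0],[0,0,0.02,0,0,0],[0,0,0.006,0,0,0],[0,0,0,0,0,0],[0,0,0,0,0,0]]'
python3 -m pendant '[[0,0,0,0,0,0],[0,0,0,0,0,0],[0,0,0,0,0,0],[0,0,0,0,0,0],[0,0,0,0,0,0],[0,0,0,0,0,0],[0,0,0,0,0,0],[0,0,0,0,0,0]]' 255 60
```

```text
time_s: 5.95
ee_pos: [0.5631, -0.0961, 0.0086]
tool_rot: [[0.901, 0.433, 0.002], [0.433, -0.901, -0.001], [0.002, 0.002, -1.0]]
ft_force: [0.8, -0.0, -0.1]
finger_gap: 0.0848
finger_force: 0.0
time_s: 6.75
ee_pos: [0.5624, -0.0969, 0.0083]
tool_rot: [[0.902, 0.432, 0.001], [0.432, -0.902, -0.0], [0.001, 0.001, -1.0]]
ft_force: [-0.5, 1.1, 5.6]
finger_gap: 0.0341
finger_force: 59.1
```

```bash
python3 -m pendant '[[0,0,-0.03,0,0,0],[0,0,-0.045,0,0,0],[0,0,-0.045,0,0,0],[0.016,-0.0425,0,0,0,0],[0.016,-0.0425,0,0,0,0],[0.016,-0.0425,0,0,0,0],[0.016,-0.0425,0,0,0,0],[0.016,-0.0425,0,0,0,0]]'
python3 -m pendant '[[0,0,0,0,0,0.137],[0,0,0,0,0,0.137],[0,0,0,0,0,0.137],[0,0,0,0,0,0.137],[0,0,0,0,0,0.137],[0,0,0,0,0,0.137],[0,0,0,0,0,0.137],[0,0,0,0,0,0],[0,0,0,0,0,0]]'
python3 - <<'E'
from h import *
p,d,c=grab("wrist");s=env.read_state();print(s["time_s"],s["ee_pos"],s["ft_force"],np.round(s["joint_positions"],1))
np.savez("w4.npz",p=p,d=d,**{k:np.array(c[k]) for k in c})
cv2.imwrite("pics/w4.png",cv2.resize(cv2.convertScaleAbs(p[90:390,80:480],alpha=1.5),(800,600),interpolation=2))
E
```

```text
time_s: 7.55
ee_pos: [0.5419, 0.131, 0.1275]
tool_rot: [[0.902, 0.431, 0.0], [0.431, -0.902, 0.0], [0.0, 0.0, -1.0]]
ft_force: [0.5, -0.3, -0.1]
finger_gap: 0.0341
finger_force: 59.8
time_s: 8.45
ee_pos: [0.5422, 0.1294, 0.1273]
tool_rot: [[0.873, -0.487, -0.0], [-0.487, -0.873, -0.0], [-0.0, 0.0, -1.0]]
ft_force: [-0.9, 0.1, -0.3]
finger_gap: 0.0339
finger_force: 59.8
8.5 [0.54225274 0.12944888 0.12733851] [-0.2731651 -0.053273  -0.44952  ] [  2.   20.8  95.1   0.   64.1 121.1]
```

View pics/w4.png

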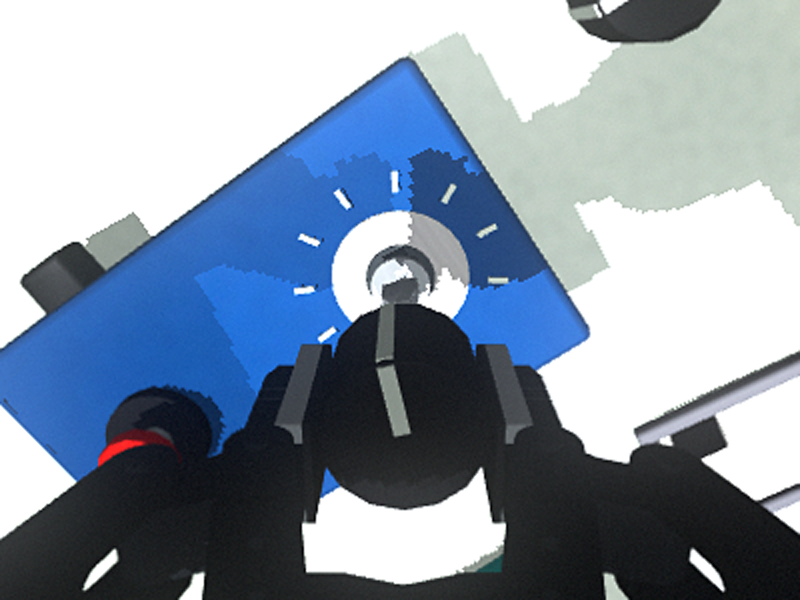

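The knob in the hand shows its top centre at crop (402,436), its line to the rim at (387,362), and the shaft below it at (400,275).

```bash
python3 - <<'E'
from h import *
z=np.load("w4.npz");p=z["p"];c={k:z[k] for k in("K","R","t")};c["k1"]=float(z["k1"])
f=lambda x,y:(80+(x+.5)/2-.5,90+(y+.5)/2-.5)
T=.155
a=onplane(c,*f(402,436),T);b=onplane(c,*f(387,362),T);w=b-a;print("line",a,b,np.degrees(np.arctan2(w[1],w[0])),np.linalg.norm(w))
# rim: front rim at (~403,358) back rim at (~403,508)
F=onplane(c,*f(403,358),T);B=onplane(c,*f(403,508),T);print("axis",(F+B)/2,np.linalg.norm(F-B))
print("dial",onplane(c,*f(400,277),.055),"rim w",onplane(c,*f(332,277),.055)-onplane(c,*f(469,277),.055))
H,S,V=cv2.split(cv2.cvtColor(p,cv2.COLOR_BGR2HSV))
E
```

```text
line [0.54373928 0.12708365 0.155     ] [0.55959764 0.12153914 0.155     ] -19.271000876684067 0.01679967239560136
axis [0.54360961 0.12692538 0.155     ] 0.034883555536120485
dial [0.54239526 0.12880858 0.055     ] rim w [0.02324281 0.04159546 0.        ]
```

```bash
python3 -m pendant '[[-0.001,0,0.02,0,0,0],[0,0,0.02,0,0,0],[0,0,0.005,0,0,0],[0,0,0.004,0,0,0],[0,0,0,0,0,0]]'
python3 -m pendant '[[0,0,0.003,0,0,0],[0,0,0.003,0,0,0],[0,0,0,0,0,0]]'
```

```text
time_s: 9.0
ee_pos: [0.5415, 0.13, 0.0784]
tool_rot: [[0.872, -0.489, -0.0], [-0.489, -0.872, -0.0], [-0.0, 0.0, -1.0]]
ft_force: [0.0, -0.3, -0.5]
finger_gap: 0.034
finger_force: 59.8
time_s: 9.3
ee_pos: [0.5414, 0.13, 0.0723]
tool_rot: [[0.872, -0.49, 0.0], [-0.49, -0.872, 0.0], [0.0, -0.0, -1.0]]
ft_force: [-0.6, 0.8, -0.5]
finger_gap: 0.0342
finger_force: 59.8
```

```bash
python3 -m pendant '[[0,0,0.003,0,0,0],[0,0,0.002,0,0,0],[0,0,0,0,0,0],[0,0,0,0,0,0]]'
python3 -m pendant '[[0,0,0.002,0,0,0],[0,0,0.001,0,0,0],[0,0,0,0,0,0],[0,0,0,0,0,0]]'
```

```text
time_s: 9.7
ee_pos: [0.5416, 0.13, 0.0677]
tool_rot: [[0.872, -0.49, 0.001], [-0.49, -0.872, 0.0], [0.0, -0.0, -1.0]]
ft_force: [-1.3, 0.4, 3.6]
finger_gap: 0.034
finger_force: 59.9
time_s: 10.1
ee_pos: [0.5417, 0.13, 0.0647]
tool_rot: [[0.872, -0.49, 0.001], [-0.49, -0.872, -0.0], [0.001, -0.0, -1.0]]
ft_force: [-2.6, 0.5, 5.8]
finger_gap: 0.0345
finger_force: 60.1
```

```bash
python3 -m pendant '[[0,0,0.002,0,0,0],[0,0,0.0015,0,0,0],[0,0,0,0,0,0],[0,0,0,0,0,0]]'
python3 -m pendant '[[0,0,0.001,0,0,0],[0,0,0,0,0,0],[0,0,0,0,0,0]]'
```

```text
time_s: 10.5
ee_pos: [0.5419, 0.13, 0.063]
tool_rot: [[0.872, -0.49, 0.002], [-0.49, -0.872, -0.0], [0.002, -0.001, -1.0]]
ft_force: [-5.3, -0.6, 20.0]
finger_gap: 0.0339
finger_force: 61.6
time_s: 10.8
ee_pos: [0.542, 0.13, 0.0629]
tool_rot: [[0.872, -0.49, 0.003], [-0.49, -0.872, -0.0], [0.002, -0.001, -1.0]]
ft_force: [-7.1, -0.9, 25.3]
finger_gap: 0.0343
finger_force: 62.2
```

```bash
python3 - <<'E'
from h import *
p,d,c=grab("wrist");cv2.imwrite("pics/w5.png",cv2.resize(cv2.convertScaleAbs(p[90:390,80:480],alpha=1.5),(800,600),interpolation=2))
s=env.read_state();print(s["time_s"],s["ee_pos"],s["ft_force"])
E
```

```text
10.85 [0.54202848 0.12994262 0.06285176] [-8.19001615 -1.81614965 25.22328612]
```

View pics/w5.png

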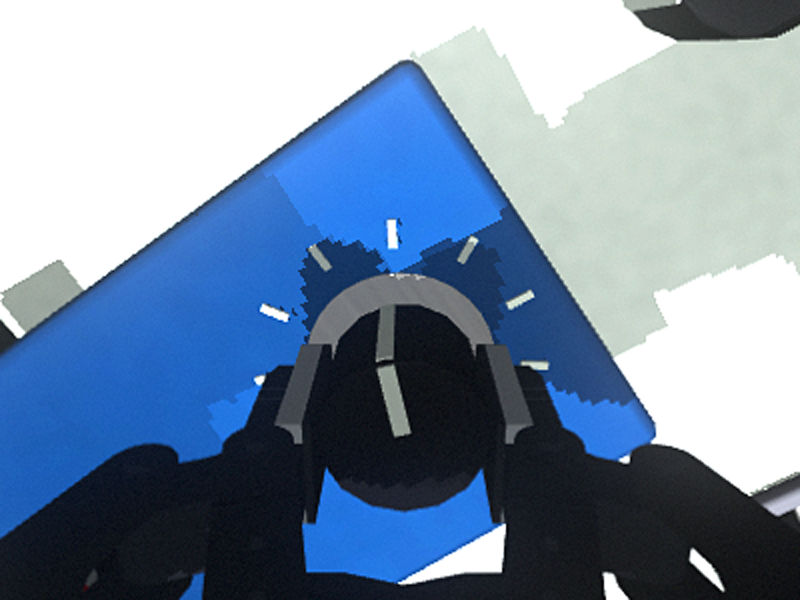

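The knob sits in the grip exactly as before: its line still runs (402,436)–(387,362), so it has not slipped. It is down over the dial, upright and at the stop. Handing in.

```bash
python3 -c "
from bench import env
print(env.finish_job())"
```

```text
the job is handed in; nothing more can be done
None
```

I pressed the red plunger to its stop and let it up, seated the tray knob matched to the D-shaft's flat, and handed in at about 11 s with the shaft at its stop and the gripper still pressing at about 25 N; the result of the judging was not reported.

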